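# Open the bench extraction gate to its third click

## Task

Set the slide gate on the bench fume-extraction port ready for the torch: with the fingertips on its upturned tab, first push the gate fully closed, then slide it open again and count the clicks, stopping at the third click without running past it. Only push the tab, gently - do not pinch or force it - and leave it sitting in the third click with the fingers clear; do not disturb the things standing around the port.

Things in the scene. Friction and masses are not known exactly. Their poses are not given: they have to be found in the camera images.
- port: Bench extraction port, bolted down: grey sheet-steel duct box, 214 mm (x) by 134 mm (y) by 90 mm high, with a duct elbow leaving its +x end down through the bench. Origin: centre of the box's underside, on the bench; x points towards the elbow, y to the side with the index block, z up. Guide rails, 8 mm high, run along x on its top at y = 46 to 64 mm on both sides.
- mouth (a point): Centre of the port's 75 mm round air mouth in the flat box top, 90 mm above the bench, at x = +45 mm, y = 0 in the port's frame. Covered when the gate is closed.
- index_block (a point): Top of the block with the spring ball that makes the clicks: 20 by 21 by 17 mm on the +y rail, top 114 mm above the bench. The ball rides on a toothed strip on the gate plate (y = 27 to 40 mm in the port's frame, 12 mm higher than the plate).
- gate (a joint): Slide gate, sliding along the port's x; 0 = closed, grows (m) opening towards -x. Clicks every 0.013: closed 0, first 0.013, third 0.039, ... sixth 0.078. It starts by the first or second click. Each click takes a push of 5 to 7 N until close to halfway (6.5 mm); past it the gate springs on by itself into the next click and stays there. Rigid stop 3 mm beyond closed (-0.003).
- gate_tab (a point): Tab of the gate: the front edge of its 110 by 101 mm aluminium plate bent up, 44 mm wide (y), 3 mm thick (x), rolled top edge 7 mm thick. Point: centre of the rolled edge, 125 mm above the bench, at x = -15 mm - joint value, y = 0 in the port's frame; axes as the port. Plate (top 95 mm above the bench) on its +x side, bare box top (90 mm) on its -x side.
- mandrel_pot: Loose steel pot, 76 mm in diameter and 85 mm high, with steel rods fanning out of it to 240 mm height and 62 mm from its axis. Origin: centre of the underside, z up. To be left alone.
- stringer_glass: Loose glass tumbler, 68 mm in diameter and 100 mm high, with thin glass sticks standing up to 215 mm high in it. Origin: centre of the underside, z up. To be left alone.
- marver_paddle: Loose graphite paddle lying flat on the bench, 180 mm long, 45 mm wide, 19 mm high: graphite block on its +x end, wooden handle on its -x end. Origin: on the bench below the middle. To be left alone.

How it is judged:
By the outcome, as a careful person would: the job done as asked, in the order asked, and still so for the second after the job is handed in, with the robot touching nothing.
It also fails if it takes over 58 s, if anything falls off the work surface, if the arm or the gripper's body presses on something with over 40 N, if the wrist force passes 120 N, or if a joint passes its speed limit or range.

## Robot

A 6-joint arm with a two-finger parallel gripper is mounted at the origin on the work surface. World frame = base frame: x ahead of the robot, y to its left, z up, the work surface at z = 0. Lengths are in m, angles in rad, forces in N, time in s.
With the tool pointing down it reaches from about 0.3 to 0.85 m from the base axis. Payload 5.4 kg.
Tool frame: the origin (TCP) lies midway between the tips of the shut fingers; the grasp point (between the pads) lies 19 mm behind it; z points along the fingers, y is the line along which they close (so a half turn about z gives the same grasp; the last joint's range is limited). The gripper opens to 85 mm and grips with 20 to 120 N. Pads are 22 mm wide; open, the fingers measure 114 mm over their backs; the gripper's body (76 mm by 85 mm) begins 54 mm behind the grasp point. The pads swing forward as they close: fully open they stand 13 mm farther back than shut.
Start: joints at [1.008, 0.158, 1.597, -0, 1.386, -0.21], TCP at [0.199, 0.54, 0.231] pointing down, gripper open.
Joint ranges: [-2.91, 2.91], [-0.94, 2.29], [0.18, 2.7], [-1.29, 4.43], [0.17, 2.64], [-3, 3]. Speed limits (rad/s): [2.57, 2.57, 3.14, 3.14, 3.14, 3.14].

## Interface

Orientations are given as a 3x3 rotation matrix whose columns are the frame's x, y, z axes.
In Python, from bench import manip gives the robot as it stands. Calls block until the motion is done:
- manip.move_to(position, orientation): joint-space move of the TCP to a pose.
- manip.movel(position, attitude=None, v=0.15, max_force=None): straight line of the TCP; attitude=None keeps the orientation; v is the mean speed in m/s. With max_force (N) it stops when the force on the tool has changed by that much, and returns True; else False.
- manip.move_joints(angles): joint-space move.
- manip.move_gripper(opening, strength=None): finger opening in m; strength is the grip in N (None keeps the last); returns when the fingers have stopped.
- manip.sleep(seconds).
- manip.solve_ik(position, orientation): joint angles nearest the present ones, or None.
- manip.snapshot(name): name is "side" or "top" or "wrist"; returns a dict with "img" (384x512x3 uint8, red, green, blue), "camera_matrix" (3x3 intrinsics, pixels), "pose" (4x4, takes a point from camera to world coordinates); the wrist camera has in their place "T_tool_cam" (4x4, takes a point from camera to tool coordinates, whose origin is the TCP and whose axes are the flange's). Camera axes: x right, y down, z forward; pixel columns grow to the right and rows downward; lengths in m; the calibration is good to about 2 mm. The wrist camera is an equidistant fisheye: a pixel r from the principal point sees the ray r / f radians off the axis. A picture is of the moment at which its call begins: read the wrist's pose just before it. There is no depth.
A pose or a line that the arm cannot do raises manip.Unreachable and nothing moves.
- manip.hand_in(): hands the job in; it is judged then, once.
Readings, each from a call of its own:
- manip.current_time_s(): time.
- manip.current_q(): joint angles.
- manip.current_qd(): joint speeds.
- manip.current_effort(): joint torques, N m.
- manip.current_tcp_pos(): TCP position.
- manip.current_ee_rot(): TCP orientation.
- manip.current_force(): force on the tool from outside, world axes, zero at the start.
- manip.current_torque(): the same for the moment, N m.
- manip.current_gripper_width(): finger opening in m.
- manip.current_gripper_force(): force on a finger pad.
Only numpy, scipy, OpenCV 4.12 (cv2) and the standard library are available. Lean on these libraries where they do the work, as an engineer would, in place of code of your own. Each camera call takes 0.05 s, during which the arm holds its last target. There are 200 camera calls.

## Working session

There is one attempt and no reset: what is moved stays moved. The work goes in short steps, each a Python script; the robot and the scene stay as the last script left them, time stands still between calls to the robot, and variables do not carry over. Pictures are saved under pics/ and viewed, at most 10 in all, crops included, and the job is handed in when it is done.

```bash
mkdir -p pics; python3 - <<'E'
from bench import manip
import cv2,pickle
d={}
for n in("side","top"):
    s=manip.snapshot(n);d[n]=s
    cv2.imwrite(f"pics/{n}0.png",s["img"][:,:,::-1]);print(n,s["camera_matrix"],s["pose"])
pickle.dump(d,open("s0.pkl","wb"));print(manip.current_time_s(),manip.current_ee_rot())
E
```

```text
side [[432.96361562   0.         252.07672723]
 [  0.         432.96361562 193.20799709]
 [  0.           0.           1.        ]] [[ 0.69103012 -0.53983712  0.48068     0.06792113]
 [-0.7226334  -0.53130228  0.44217515 -0.39836656]
 [ 0.01668383 -0.65291177 -0.75725021  0.88949022]
 [ 0.          0.          0.          1.        ]]
top [[358.52567928   0.         257.65545364]
 [  0.         358.52567928 193.53391327]
 [  0.           0.           1.        ]] [[ 0.00982662 -0.99630034  0.08537604  0.47991208]
 [-0.9998546  -0.00859989  0.01472455  0.07306203]
 [-0.01393585 -0.08550832 -0.99623999  1.08802227]
 [ 0.          0.          0.          1.        ]]
0.1 [[-9.38416349e-01  3.45505274e-01 -9.28544132e-04]
 [ 3.45506329e-01  9.38415276e-01 -1.46499004e-03]
 [ 3.65198213e-04 -1.69558848e-03 -9.99998496e-01]]
```

View pics/side0.png

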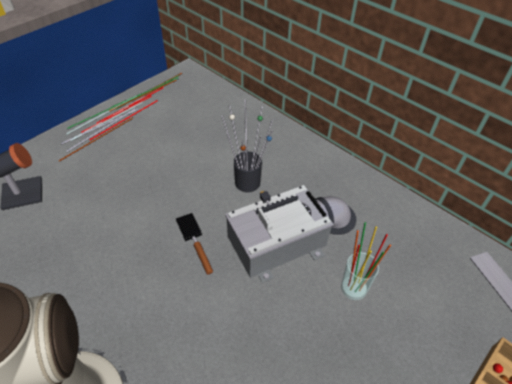

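View pics/top0.png

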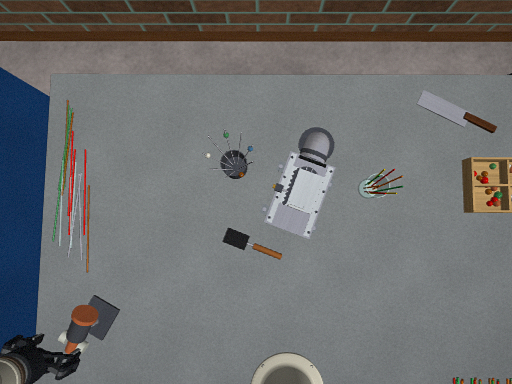

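The side view shows the port at about (280,230) px, the pot at (248,170), the glass at (358,275) and the paddle at (195,240). The top view shows the port at (300,193), with the elbow pointing up-right. I'll enlarge both around the port.

```bash
python3 - <<'E'
import cv2,pickle
d=pickle.load(open("s0.pkl","rb"))
a=d["top"]["img"][140:245,250:350,::-1];b=d["side"]["img"][180:280,220:345,::-1]
import numpy as np
a=cv2.resize(a,None,fx=4,fy=4,interpolation=2)[:400];b=cv2.resize(b,None,fx=3.2,fy=3.2,interpolation=2)
c=np.zeros((420,800,3),np.uint8);c[:400,:400]=a;c[:b.shape[0],400:400+b.shape[1]]=b
cv2.imwrite("pics/c0.png",c)
E
```

```text
(no output)
```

View pics/c0.png

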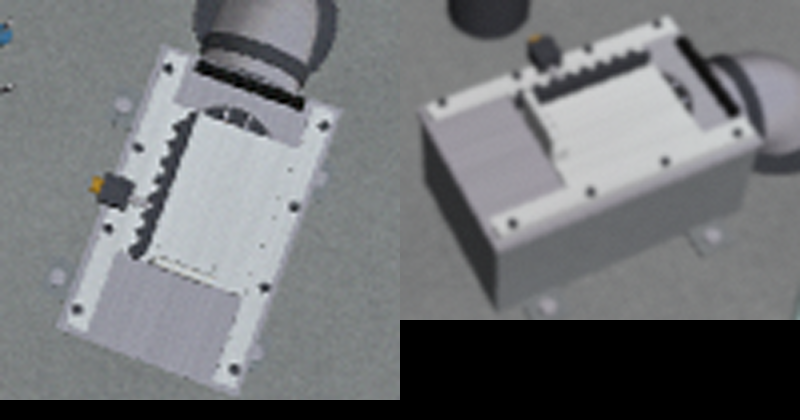

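The crop shows four bolts on each rail (z = 0.098), which make good fiducials. The tab is at about crop (195,275) in the top view. The index block at (115,190) marks the +y side.

```bash
cat > h.py <<'E'
import numpy as np
def ray(s,uv):
    uv=np.atleast_2d(np.array(uv,float));K=s["camera_matrix"];P=s["pose"]
    d=np.c_[(uv[:,0]-K[0,2])/K[0,0],(uv[:,1]-K[1,2])/K[1,1],np.ones(len(uv))]@P[:3,:3].T
    return P[:3,3],d
def plane(s,uv,z):
    o,d=ray(s,uv);return o+d*((z-o[2])/d[:,2])[:,None]
def proj(s,p):
    P=s["pose"];c=(np.atleast_2d(p)-P[:3,3])@P[:3,:3];h=c@s["camera_matrix"].T;return h[:,:2]/h[:,2:]
E
python3 - <<'E'
import pickle,numpy as np,cv2
from h import *
np.set_printoptions(precision=4,suppress=True)
d=pickle.load(open("s0.pkl","rb"));T=d["top"];S=d["side"]
t=np.array([(168,68),(138,147),(108,228),(77,309),(324,125),(294,206),(264,287),(234,369)])/4+[250,140]-.375
s=(np.array([(656,23),(588,48),(516,75),(442,102),(738,131),(665,161),(590,191),(512,224)])-[400,0])/3.2+[220,180]-.34
for n,c,uv in(("top",T,t),("side",S,s)):
    p=plane(c,uv,.098);m=p.mean(0)
    dx=(p[0]-p[3]+p[4]-p[7]);dy=(p[:4]-p[4:]).mean(0)
    print(n,m,"yaw",np.arctan2(dx[1],dx[0]),np.arctan2(dy[1],dy[0])-np.pi/2,"len",np.linalg.norm(p[0]-p[3]),np.linalg.norm(p[4]-p[7]),"wid",np.linalg.norm(dy))
    # index block
    b=np.array([(115,190)])/4+[250,140]-.375 if n=="top" else (np.array([(546,50)])-[400,0])/3.2+[220,180]-.34
    th=np.arctan2(dx[1],dx[0]);R=np.array([[np.cos(th),-np.sin(th)],[np.sin(th),np.cos(th)]])
    print(" idx local",(plane(c,b,.114)[0,:2]-m[:2])@R)
    if n=="top":
        tb=np.array([(150,260),(240,293),(195,275)])/4+[250,140]-.375
        print(" tab local z125",(plane(c,tb,.125)[:,:2]-m[:2])@R,"\n z95",(plane(c,tb,.095)[:,:2]-m[:2])@R)
        f=np.array([(162,46),(341,105),(240,396),(57,328)])/4+[250,140]-.375
        print(" corners z98",(plane(c,f,.098)[:,:2]-m[:2])@R)
print("pot",plane(T,[(234,171)],.085),"glass",plane(T,[(371,186)],.05),"paddle",plane(T,[(235,238),(267,251)],.02))
E
```

```text
top [ 0.5649 -0.029   0.098 ] yaw -0.35465789587038776 -0.3537648004338978 len 0.17969551768574926 0.1805039843466638 wid 0.11502973328182649
 idx local [-0.0054  0.0621]
 tab local z125 [[-0.0425  0.0236]
 [-0.0418 -0.0404]
 [-0.0412 -0.0081]] 
 z95 [[-0.0403  0.0223]
 [-0.0396 -0.0437]
 [-0.0389 -0.0104]]
 corners z98 [[ 0.1028  0.067 ]
 [ 0.1078 -0.0639]
 [-0.1059 -0.0677]
 [-0.1071  0.0657]]
side [ 0.5628 -0.0284  0.098 ] yaw -0.3486097053486587 -0.3531229045702866 len 0.17992001521143222 0.18167394688496313 wid 0.11547920819895242
 idx local [-0.0055  0.0578]
pot [[0.6292 0.1554 0.085 ]] glass [[ 0.5936 -0.2399  0.05  ]] paddle [[0.4387 0.1546 0.02  ]
 [0.4016 0.0596 0.02  ]]
```

Port centre is about (0.564, -0.029) with yaw -0.353. The bolt spacing (180 x 115 mm) and the box corners (±107, ±67 mm) agree with the given sizes. The tab is at about x = -41 mm, so the gate is near the second click. Next: shut the fingers, swing in high at a short radius to stay clear of the rods, then descend on the -x side of the tab.

```bash
cat >> h.py <<'E'
from bench import manip
C=np.array([.564,-.029]);th=-.353
X=np.array([np.cos(th),np.sin(th)]);Y=np.array([-X[1],X[0]])
R=np.c_[np.r_[-X,0],np.r_[Y,0],[0,0,-1]]
def W(x,y,z): return np.r_[C+x*X+y*Y,z]
def loc():
    p=np.array(manip.current_tcp_pos());q=p[:2]-C;return np.array([q@X,q@Y,p[2]])
def fx(): return np.array(manip.current_force())[:2]@X
E
python3 - <<'E'
from h import *
np.set_printoptions(precision=4,suppress=True)
manip.move_gripper(0.0)
p=manip.current_tcp_pos();manip.movel([p[0],p[1],.34],v=.25)
manip.move_to([.36,.0,.34],R)
manip.movel(W(-.095,0,.2),R,v=.2)
manip.movel(W(-.095,0,.107),v=.1,max_force=8)
print(manip.current_time_s(),loc(),manip.current_force(),manip.current_gripper_width(),manip.current_q())
import cv2
for n in("side","wrist"):cv2.imwrite(f"pics/{n}1.png",manip.snapshot(n)["img"][:,:,::-1])
a=cv2.imread("pics/side1.png")[150:290,200:360];cv2.imwrite("pics/a1.png",np.hstack([cv2.resize(a,(400,350)),cv2.resize(cv2.imread("pics/wrist1.png"),(400,350))]))
E
```

```text
5.6167 [-0.0943  0.0001  0.1078] [ 0.3741  0.3417 -0.3317] 6.32399417489487e-05 [-0.2471  0.0362  1.988   0.      1.1158 -1.4649]
```

View pics/a1.png

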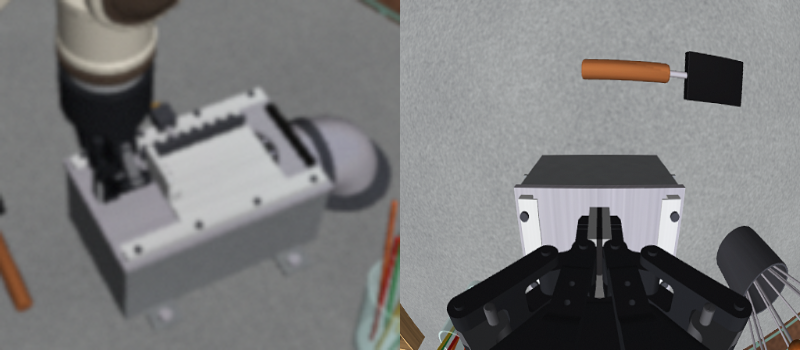

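The left panel shows the fingertips just above the bare box top on the tab's -x side. The right panel shows them centred between the rails (about (600,230)). Now I'll push closed in small force-logged steps.

```bash
cat >> h.py <<'E'
def push(x0,x1,step,z,stop):
    """step along port x, log (x, force rel. baseline); stop(log)->True ends"""
    b=fx();log=[];n=int(round(abs(x1-x0)/step))
    for x in np.linspace(x0,x1,n+1)[1:]:
        manip.movel(W(x,0,z),v=.02,max_force=20)
        log.append((loc()[0]*1e3,fx()-b))
        if stop(log):break
    return np.array(log)
E
python3 - <<'E'
from h import *
np.set_printoptions(precision=1,suppress=True,linewidth=150)
manip.movel(W(-.066,0,.107),v=.08,max_force=6)
l=push(loc()[0],-.015,.001,.107,lambda L:abs(L[-1][1])>11)
print(l.T,manip.current_time_s(),loc()*1e3)
E
```

```text
[[-65.4 -64.1 -63.  -62.  -61.1 -60.1 -59.  -58.  -57.  -56.3 -55.8 -54.9 -53.9 -53.1 -51.1 -49.6 -48.4 -47.9 -47.  -46.  -45.  -44.  -43.3 -42.8
  -41.9 -40.9 -40.1 -38.1 -36.5 -35.5 -34.9 -34.  -33.  -32.  -31.  -30.3 -29.7 -28.8 -27.9 -27.2 -27.1]
 [  0.7   0.9  -0.8   0.6   0.5   0.3   1.1   0.9   1.2  -0.6  -4.3  -5.1  -4.9  -5.6  -1.9  -0.9   0.2   0.9   1.5   0.3   0.2   1.4  -0.3  -4.8
   -6.3  -5.5  -4.5  -1.9  -0.7   0.5   0.5   0.1   0.3   0.6   0.3  -1.1  -4.9  -5.5  -4.8  -6.7 -11. ]] 16.4833 [-27.1   0.  106.7]
```

Force log: contact at the second click (-56.3 mm), the first (-43.2), closed (-30.3), and the rigid stop (-27.1). The 13 mm and 3 mm spacings match the description. Now I'll move over the tab and count clicks while opening.

```bash
python3 - <<'E'
from h import *
np.set_printoptions(precision=1,suppress=True,linewidth=150)
manip.movel(W(-.045,0,.107),v=.08)
manip.movel(W(-.045,0,.160),v=.15)
manip.movel(W(.016,0,.160),v=.15)
manip.movel(W(.016,0,.108),v=.1,max_force=8)
print(loc()*1e3)
manip.movel(W(.005,0,.108),v=.05,max_force=5)
st={"n":0,"hi":False}
def stop(L):
    f=L[-1][1]
    if f>3.8: st["hi"]=True
    elif st["hi"] and f<2.8: st["n"]+=1;st["hi"]=False
    return st["n"]==3 or f>14
l=push(loc()[0],-.0355,.001,.108,stop)
print(st,l.T,manip.current_time_s(),loc()*1e3)
E
```

```text
[ 16.2   0.1 108.4]
{'n': 3, 'hi': False} [[  3.9   2.8   1.8   0.7  -0.3  -1.3  -1.7  -2.3  -3.2  -4.1  -5.   -7.2  -9.   -9.6 -10.4 -11.4 -12.4 -13.4 -14.3 -14.8 -15.4 -16.2 -17.1 -18.1
  -20.4 -22.1 -22.7 -23.5 -24.5 -25.5 -26.5 -27.4 -27.8 -28.5 -29.4 -30.3 -31.6 -34. ]
 [  0.9   1.6   0.6   1.4   1.    0.2   3.3   5.8   6.4   6.7   6.9   3.4   1.3   0.4   1.8   1.5   0.6   0.1   0.7   3.    6.    6.5   6.8   7.5
    2.3   0.5   1.1  -0.5   0.7   0.5   0.6   1.    3.7   5.7   7.1   6.7   5.4   1. ]] 28.475 [-34.  -0. 108.]
```

Three clean clicks: contacts at -1.3, -14.4 and -27.4 mm, and the third release at about -32. I'll back away, lift clear and check.

```bash
python3 - <<'E'
from h import *
import cv2,pickle
np.set_printoptions(precision=4,suppress=True)
manip.movel(W(-.015,0,.108),v=.08)
manip.movel(W(-.015,0,.30),v=.2)
manip.move_to([.36,.0,.34],R)
s=manip.snapshot("top");q=manip.snapshot("side");print(manip.current_time_s())
d=pickle.load(open("s0.pkl","rb"))
for j in(.026,.039):print(j,proj(s,[W(-.015-j,.022,.125),W(-.015-j,-.022,.125)])-[250,140],)
c=[cv2.resize(i["img"][y:y+105,x:x+100,::-1],(400,420),interpolation=2) for i,x,y in((s,250,140),(q,230,175))]
cv2.imwrite("pics/e.png",np.hstack(c))
for n,i in(("top",s),("side",q)):
    m=cv2.absdiff(i["img"],d[n]["img"]).max(2)>40
    k,_,st,_=cv2.connectedComponentsWithStats(m.astype(np.uint8));print(n,[tuple(r) for r in st[1:] if r[4]>8])
E
```

```text
30.8667
0.026 [[37.8795 64.6662]
 [53.2838 70.4745]]
0.039 [[36.1907 69.1926]
 [51.6073 75.0157]]
top [(np.int32(290), np.int32(166), np.int32(30), np.int32(15), np.int32(86)), (np.int32(287), np.int32(182), np.int32(4), np.int32(8), np.int32(15)), (np.int32(279), np.int32(193), np.int32(10), np.int32(14), np.int32(41)), (np.int32(287), np.int32(207), np.int32(23), np.int32(9), np.int32(44)), (np.int32(260), np.int32(272), np.int32(117), np.int32(112), np.int32(5910)), (np.int32(360), np.int32(319), np.int32(24), np.int32(56), np.int32(591)), (np.int32(0), np.int32(334), np.int32(81), np.int32(50), np.int32(2563)), (np.int32(248), np.int32(368), np.int32(24), np.int32(16), np.int32(187)), (np.int32(174), np.int32(374), np.int32(36), np.int32(10), np.int32(164))]
side [(np.int32(0), np.int32(0), np.int32(229), np.int32(116), np.int32(14161)), (np.int32(183), np.int32(6), np.int32(7), np.int32(4), np.int32(12)), (np.int32(201), np.int32(16), np.int32(23), np.int32(13), np.int32(62)), (np.int32(191), np.int32(26), np.int32(31), np.int32(18), np.int32(76)), (np.int32(168), np.int32(29), 
[... 588 characters left out ...]
np.int32(15), np.int32(25), np.int32(145)), (np.int32(23), np.int32(207), np.int32(6), np.int32(20), np.int32(51)), (np.int32(15), np.int32(225), np.int32(24), np.int32(70), np.int32(223)), (np.int32(0), np.int32(229), np.int32(13), np.int32(55), np.int32(452)), (np.int32(266), np.int32(231), np.int32(5), np.int32(7), np.int32(14)), (np.int32(41), np.int32(293), np.int32(38), np.int32(85), np.int32(1326)), (np.int32(13), np.int32(302), np.int32(44), np.int32(82), np.int32(1738)), (np.int32(51), np.int32(335), np.int32(14), np.int32(39), np.int32(256)), (np.int32(0), np.int32(365), np.int32(13), np.int32(7), np.int32(23)), (np.int32(59), np.int32(377), np.int32(4), np.int32(5), np.int32(15))]
```

View pics/e.png

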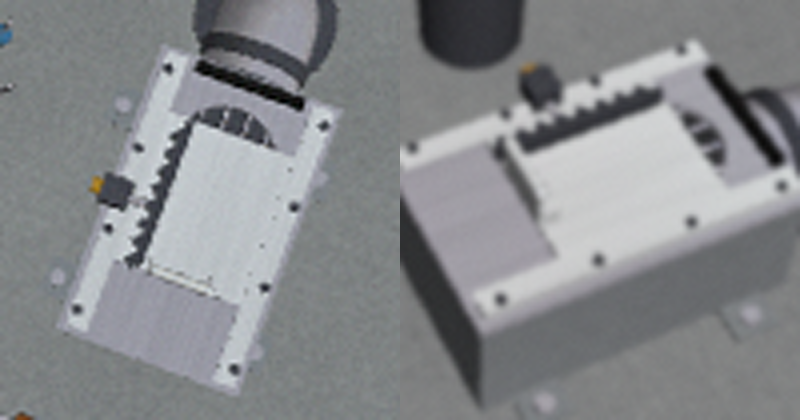

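The views show the gate opened further and the surroundings unchanged, with the only image differences at the gate and arm. The tab is at crop (148–213, 268–295). I'll measure the shift from the start picture precisely (13 mm expected) before handing in.

```bash
python3 - <<'E'
from h import *
import cv2,pickle
np.set_printoptions(precision=2,suppress=True)
d=pickle.load(open("s0.pkl","rb"))
def flat(s,z):
    xs=np.arange(-.09,.10,.0005);ys=np.arange(.045,-.045,-.0005)
    gx,gy=np.meshgrid(xs,ys);P=np.c_[C[0]+gx.ravel()*X[0]+gy.ravel()*Y[0],C[1]+gx.ravel()*X[1]+gy.ravel()*Y[1],np.full(gx.size,z)]
    uv=proj(s,P).reshape(gx.shape+(2,)).astype(np.float32)
    return cv2.cvtColor(cv2.remap(s["img"],uv[...,0],uv[...,1],1),cv2.COLOR_RGB2GRAY).astype(np.float32),xs
for n in("top","side"):
    s=manip.snapshot(n)
    for nm,z,y0,y1,x0,x1 in(("strip",.107,.041,.026,-.035,.08),("tab",.12,.02,-.02,-.06,-.015),("plate edge",.095,.015,-.035,.03,.08)):
        a,xs=flat(d[n],z);b,_=flat(s,z)
        r0,r1=int((.045-y0)/.0005),int((.045-y1)/.0005);c0,c1=int((x0+.09)/.0005),int((x1+.09)/.0005)
        t=a[r0:r1,c0:c1];m=cv2.matchTemplate(b[r0:r1],t,cv2.TM_CCOEFF_NORMED)[0]
        # exclude detents implausibly far
        k=m.argmax();print(n,nm,"shift mm",(c0-k)*.5,m[k])
E
```

```text
top strip shift mm 6.5 0.93614715
top tab shift mm 6.5 0.94668365
top plate edge shift mm 6.5 0.9661158
side strip shift mm 6.5 0.98997724
side tab shift mm 6.5 0.9982986
side plate edge shift mm 5.0 0.9650598
```

Both views agree on a shift of 6.5 mm, not 13, so the gate is balanced on the crest before the third click (about 0.0325). It hasn't sprung home. I'll nudge it on gently from the +x side, limiting travel to a joint value of about 0.038 so it cannot run past.

```bash
python3 - <<'E'
from h import *
import cv2
np.set_printoptions(precision=1,suppress=True,linewidth=150)
manip.movel(W(-.015,0,.20),R,v=.25)
manip.movel(W(-.015,0,.108),v=.15,max_force=8)
manip.movel(W(-.029,0,.108),v=.05,max_force=5)
l=push(-.029,-.0385,.0005,.108,lambda L:L[-1][1]>9)
print(l.T,loc()*1e3)
manip.movel(W(-.02,0,.108),v=.08)
manip.movel(W(-.02,0,.25),v=.2)
manip.move_to([.36,.0,.34],R);print(manip.current_time_s())
E
cat > m.py <<'E'
from h import *
import cv2,pickle
d=pickle.load(open("s0.pkl","rb"))
def flat(s,z):
    gx,gy=np.meshgrid(np.arange(-.09,.10,.0005),np.arange(.02,-.02,-.0005))
    P=np.c_[C+gx.reshape(-1,1)*X+gy.reshape(-1,1)*Y,np.full(gx.size,z)]
    uv=proj(s,P).reshape(gx.shape+(2,)).astype(np.float32)
    return cv2.cvtColor(cv2.remap(s["img"],uv,None,1),cv2.COLOR_RGB2GRAY).astype(np.float32)
o=[]
for n in("top","side"):
    s=manip.snapshot(n);m=cv2.matchTemplate(flat(s,.12),flat(d[n],.12)[:,60:150],cv2.TM_CCOEFF_NORMED)[0]
    print(n,"shift mm",(60-m.argmax())*.5,m.max())
    x,y=(250,140) if n=="top" else (230,175)
    o.append(cv2.resize(s["img"][y:y+105,x:x+100,::-1],(400,420),interpolation=2))
cv2.imwrite("pics/f.png",np.hstack(o));print(manip.current_time_s())
E
python3 m.py
```

```text
[[-29.4 -30.  -30.5 -31.  -31.5 -32.  -32.5 -33.  -33.5 -34.  -34.5 -35.2 -35.6 -36.  -36.6 -37.1 -37.5 -38.  -38.5]
 [ -0.8   0.2   0.5  -1.4  -1.1   0.6  -0.2  -0.1  -0.4   0.1   0.2  -0.6  -0.6  -0.4  -0.2  -0.4   0.4   0.   -0.6]] [-38.5   0.  108. ]
40.1
top shift mm 13.0 0.94142807
side shift mm 13.0 0.9980107
40.2
```

View pics/f.png

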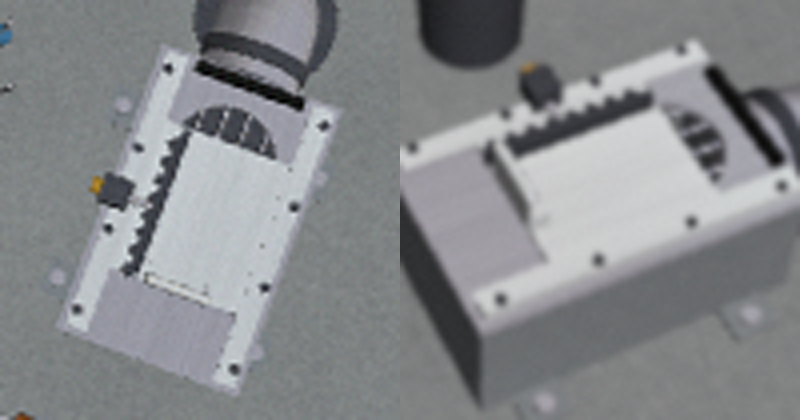

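The gate has now moved exactly 13.0 mm from the second click in both views, so it is at 0.039, the third click. The tab is at crop (145–210, 277–300), the fingers are clear and nothing around the port has moved.

```bash
python3 -c "
from bench import manip
manip.sleep(.5);print(manip.hand_in(),manip.current_time_s())"
```

```text
the job is handed in; nothing more can be done
the job is handed in; nothing more can be done
```

The gate was pushed fully closed, then opened to the third click (0.039 m, 13.0 mm past the second click in both camera views); it first hung on the crest just short of that click and needed one more gentle nudge, and it was handed in at about 41 s with the fingers clear and no sign of anything around the port having moved.

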